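# Flip a framed circuit board solder side up onto its jig

### The job

The framed circuit board lies component side up on the grey stand. Stand it on end in the middle of the slot of the black-and-yellow rack and let go of it there, then take it again another way and lay it gently, component side down, on the aluminium rest of the soldering jig, centred across the rest and with its end butted up to the red stop. Do not drop or slam it, let go of it at the end, and leave the tools and supplies around it where they are.

Things in the scene. Friction and masses are not known exactly. Their poses are not given: they have to be found in the camera images.
- board_center (a point): Centre (half-way up) of the board in its orange frame: rigid, 60 (x) x 110 (y) x 10 (z) mm, 0.15 kg +-30 %. z points out of the component face (green, black chips, silver can); the other face has rows of brass solder pads. All parts are recessed within the frame; its plain long sides suit a grip across the 60 mm width. Starts component face up on the grey stand, length along the stand's y.
- stand_top (a point): Centre of the board's place on top of the grey stand (fixed): a rest 34 (x) x 124 (y) mm, its top 33 mm above the bench and 24 mm above its black 90 x 160 mm base plate. The board overhangs the rest by about 13 mm on both long sides, where fingers can reach down beside and past it. z is up.
- rack_slot (a point): Middle of the slot's floor in the fixed rack, 11 mm above the bench. The slot runs along x (74 mm, ends open) and is 13.5 mm wide (y): upright walls 28 mm high, then sloping yellow lips to 39 mm above the floor, mouth about 26 mm wide; z up. A board stood in it on a 60 mm end is 110 mm tall, centre 55 mm above this point, and may lean 0.13 rad either way. Rack 80 x 100 mm.
- jig_seat (a point): Where the board's centre belongs on the fixed soldering jig: 5 mm above the rest's top, board length along y, width along x; z up. Rest aluminium, 34 (x) x 124 (y) mm, top 33 mm above the bench, 24 mm above a dark 90 x 160 mm base plate. Red stop: upright wall across the +y end, face 55 mm from this point in +y, 64 mm wide, 16 mm higher than the rest's top. No other walls.
- screwdriver: Bystander, not to be disturbed: screwdriver with a yellow handle lying on the mat, about 200 long; origin at its underside (mm).
- solder: Bystander, not to be disturbed: aluminium spool of solder, 52 across and 34 high, standing flat (mm).
- flux: Bystander, not to be disturbed: small amber flux jar, 36 across and 70 high (mm).
- tweezers: Bystander, not to be disturbed: steel tweezers with a red end, 120 long and 10 high, lying flat (mm).
- chip_tray: Bystander, not to be disturbed: black divided chip tray, 70 x 100 x 18 high (mm).
- sponge: Bystander, not to be disturbed: yellow sponge block, 55 x 85 x 22 high (mm).
Things that resemble listed ones, but are neither listed nor needed, are in the scene too. Of the things that look like the part that bears board_center, the largest one is meant.

How it is judged:
By the outcome, as a careful person would: the job done as asked, in the order asked, and still so for the second after the job is handed in, with the robot touching nothing.
It also fails if it takes over 64 s, if anything falls off the work surface, if the arm or the gripper's body presses on something with over 40 N, if the wrist force passes 120 N, or if a joint passes its speed limit or range.

### The arm

A 6-joint arm with a two-finger parallel gripper is mounted at the origin on the work surface. World frame = base frame: x ahead of the robot, y to its left, z up, the work surface at z = 0. Lengths are in mm, angles in rad, forces in N, time in s.
With the tool pointing down it reaches from about 350 to 875 mm from the base axis. Payload 4.2 kg.
Tool frame: the origin (TCP) lies midway between the tips of the shut fingers; the grasp point (between the pads) lies 19 mm behind it; z points along the fingers, y is the line along which they close (so a half turn about z gives the same grasp; the last joint's range is limited). The gripper opens to 85 mm and grips with 20 to 120 N. Pads are 22 mm wide; open, the fingers measure 114 mm over their backs; the gripper's body (76 mm by 85 mm) begins 54 mm behind the grasp point. The pads swing forward as they close: fully open they stand 13 mm farther back than shut.
Start: joints at [1.573, 0.385, 0.008, 0, -1.194, -0.259], TCP at [158.71, 604.492, 231.312] pointing down, gripper open.
Joint ranges: [-3.14, 3.14], [-1.21, 2.06], [-1.07, 1.41], [-3.16, 2.05], [-2.99, -0.16], [-3.1, 3.1]. Speed limits (rad/s): [2.79, 2.79, 3.14, 3.14, 3.14, 3.14].

### API

Orientations are given as a unit quaternion [x, y, z, w].
In Python, from bench import read_state, get_image, job_done gives the robot as it stands.
- The arm moves only by the tool servo_tool, never from a script. Its arguments are lists of equal length, an entry for each row: "rotation": the turn, a rotation vector about the world's x, y, z scaled (see below), a list of three; "slide": the shift along the world's x, y, z scaled (see below), a list of three; "grip": the opening, from -1 (shut) to 1 (fully open). In form: {"rotation": [[rx, ry, rz], ...], "slide": [[tx, ty, tz], ...], "grip": [grip, ...]}. A call has 1 to 8 rows; each row is the pose to reach, as a shift and turn from the pose commanded when the call began, turning the shorter way round; what a row does not reach only later rows make up. The controller multiplies each number of a shift by 0.2 m and each number of a turn by 360 degrees. A row lasts 1/8 s, in which the tool goes at most 62.5 mm and 10.7 degrees, less where a joint would pass 70% of its speed; a pose out of reach is approached as far as the arm can. A call with a number of a shift or a turn outside -1 to 1 is refused whole. A call with a gripper value outside its range is refused whole. The fingers move at their own pace and stop on an object; the grip force is fixed at half the most. Time passes only in rows, so rows that repeat a pose let the fingers close. It gives the time, the measured TCP pose, the force, the opening and the grip force at its end, in the units of the state.
- read_state(): the state, without advancing time (a new reading comes with each control period).
- get_image(name): name is "scene" or "top" or "wrist"; returns a dict with "image" (480x640x3 uint8, red, green, blue), "depth" (480x640 float32, mm along the optical axis (not along the pixel's ray), 0 where there is no reading), "camera_matrix" (3x3 intrinsics, pixels), "rvec" (rotation vector, rad) and "tvec" (3), from world to camera coordinates, as OpenCV has them; the wrist camera has in their place "hand_eye" (4x4, takes a point from camera to tool coordinates, whose origin is the TCP and whose axes are the flange's). Camera axes: x right, y down, z forward; pixel columns grow to the right and rows downward; lengths in mm; the calibration is good to about 2 mm. A picture is of the moment at which its call begins: read the wrist's pose just before it.
- job_done(): hands the job in; it is judged then, once.
The state is a dict: "clock": time; "joints": joint angles; "joint_vel": joint speeds; "joint_efforts": joint torques, N m; "position": TCP position; "ee_rot": TCP orientation; "contact_force": force on the tool from outside, world axes, zero at the start; "wrist_torque": the same for the moment, N m; "gripper_width": finger opening in mm; "grasp_force": force on a finger pad.
Only numpy, scipy, OpenCV 4.12 (cv2) and the standard library are available. Lean on these libraries where they do the work, as an engineer would, in place of code of your own. Each camera call takes 0.05 s, during which the arm holds its last target. There are 200 camera calls.

## Working session

There is one attempt and no reset: what is moved stays moved. The work goes in short steps, Python scripts to look and compute and a tool call to move; the robot and the scene stay as the last step left them, time stands still between calls to the robot, and variables do not carry over. Pictures are saved under pics/ and viewed, at most 10 in all, crops included, and the job is handed in when it is done.

Besides the shell and the picture viewer there is one more tool, called after "Emit:" in YAML: its name, and indented under it one key for each argument. servo_tool: Moves the arm, as the interface text tells. Shifts and turns lie within -1 to 1; 1 stands for 0.2 m of shift or 360 degrees of turn. Its arguments: {"type":"object","properties":{"rotation":{"type":"array","items":{"type":"array","items":{"type":"number","minimum":-1,"maximum":1}}},"slide":{"type":"array","items":{"type":"array","items":{"type":"number","minimum":-1,"maximum":1}}},"grip":{"type":"array","items":{"type":"number"}}},"required":["rotation","slide","grip"]}

```bash
mkdir -p pics; ls
cat > h.py <<'E'
import numpy as np, cv2
from bench import read_state, get_image
from scipy.spatial.transform import Rotation as R
def grab(name, save=None):
    s=read_state(); d=get_image(name)
    K=np.array(d["camera_matrix"]); z=d["depth"]
    v,u=np.mgrid[0:480,0:640]
    P=np.stack([(u-K[0,2])/K[0,0]*z,(v-K[1,2])/K[1,1]*z,z],-1)
    if "rvec" in d:
        Rm=cv2.Rodrigues(np.array(d["rvec"],float))[0]; W=(P-np.array(d["tvec"]).ravel())@Rm
    else:
        H=np.array(d["hand_eye"]); T=P@H[:3,:3].T+H[:3,3]
        W=T@R.from_quat(s["ee_rot"]).as_matrix().T+np.array(s["position"])
    W[z==0]=np.nan
    im=d["image"]
    if save:
        cv2.imwrite("pics/"+save+".png",cv2.cvtColor(im,cv2.COLOR_RGB2BGR)); np.savez("pics/"+save,im=im,W=W)
    return im,W
E
python3 - <<'E'
from h import *
grab("top","top");grab("scene","scene");s=read_state();print(s)
E
```

```text
pics
{'clock': 0.1, 'joints': array([ 1.57258528e+00,  3.85495925e-01,  6.78615195e-03, -4.51249015e-04,
       -1.19399792e+00, -2.58628187e-01]), 'joint_vel': array([-0.00088706, -0.00206753,  0.00354048,  0.00184288,  0.00168824,
        0.00187529]), 'joint_efforts': array([ 3.62118408e-05, -3.93316054e+01,  1.88929689e+01,  4.19794679e+00,
       -2.58182677e-03,  5.26103406e-06]), 'position': array([158.59477218, 604.01427268, 230.3279996 ]), 'ee_rot': array([ 9.91754391e-01, -1.28149405e-01, -8.38551489e-05,  9.74820555e-04]), 'contact_force': array([-0.15747196,  0.01763034,  0.64898371]), 'wrist_torque': array([-0.06979703,  0.01165631, -0.00856858]), 'grasp_force': 0.0, 'gripper_width': 85.24225339897511}
```

View pics/top.png

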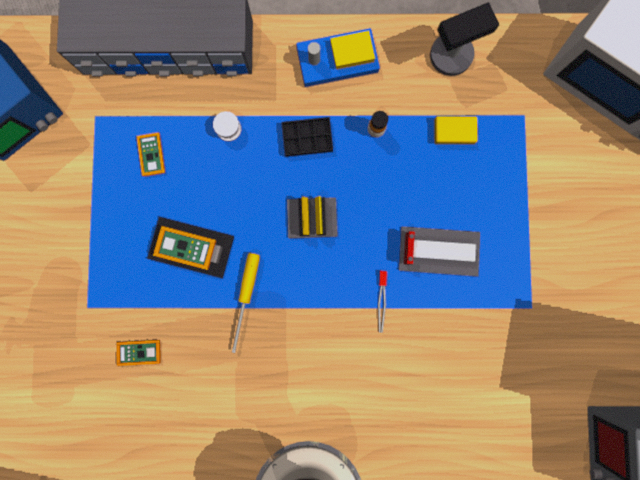

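View pics/scene.png

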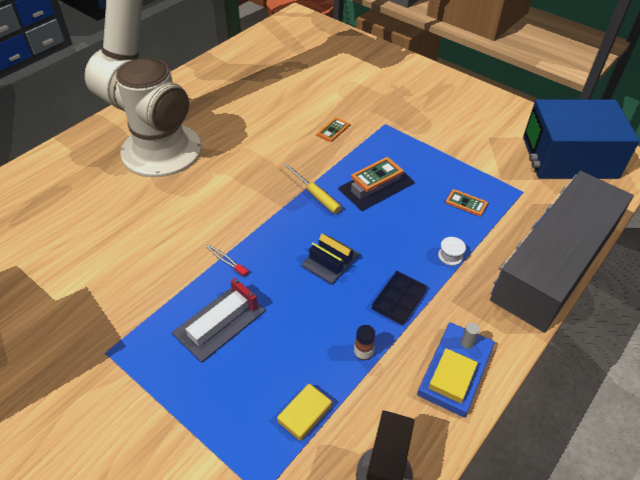

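Top view: the candidates for the board are (185,247) on the black-based stand and two smaller lookalikes at (150,154) and (138,352). I choose (185,247), which is the largest and lies on the stand. The rack is at (312,217), the jig at (440,250) with its red stop at (409,248), the screwdriver at (245,300) and the tweezers at (382,300).

Run:
```python
from h import *
np.set_printoptions(precision=1,suppress=True)
d=np.load("pics/top.npz");im=d["im"].astype(int);W=d["W"]
for n,(u,v) in dict(board=(185,247),b2=(150,154),b3=(138,352),rack=(312,217),jig=(445,250),stop=(409,248),driver=(250,280),drivertip=(234,348),tweez=(382,280),tip=(381,328),spool=(227,122),flux=(378,118),tray=(307,137),robot=(310,470)).items(): print(n,W[v,u])
def rect(m,n):
    p=W[m&np.isfinite(W[...,0])]; r=cv2.minAreaRect(p[:,:2].astype(np.float32)); print(n,len(p),np.array(r[0]),np.array(r[1]),r[2],"z",np.percentile(p[:,2],[5,50,95]));print(cv2.boxPoints(r))
vv,uu=np.mgrid[0:480,0:640]
def box(a,b,c,e): return (uu>a)&(uu<c)&(vv>b)&(vv<e)
z=W[...,2]
rect(box(140,205,240,285)&(z>36)&(z<50),"board")
rect(box(200,205,240,285)&(z>27)&(z<36),"standend")
rect(box(280,185,345,245)&(z>40),"rack>40")
rect(box(280,185,345,245)&(z>4),"rack")
rect(box(390,215,490,285)&(z>26)&(z<40)&(im[...,0]-im[...,1]<40),"rest")
rect(box(390,215,490,285)&(z>42),"stop")
rect(box(390,215,490,285)&(z>5),"jigbase")
# crop
I=cv2.imread("pics/top.png")[195:300,130:250];cv2.imwrite("pics/c1.png",cv2.resize(I,None,fx=5,fy=5,interpolation=cv2.INTER_CUBIC))
```

```text
board [489.1 238.7  39. ]
b2 [684.1 324.8   7.2]
b3 [280.2 338.8   1.7]
rack [552.3 -10.6  10.2]
jig [ 483.9 -274.1   29.4]
stop [ 486.7 -199.6   47.6]
driver [424.5 111.8  25.9]
drivertip [290.6 143.1  16.8]
tweez [ 424.7 -151.3   11.2]
tip [ 328.7 -149.2    3.7]
spool [741.9 160.6  36.3]
flux [ 736.8 -138.9   73.4]
tray [717.1  -0.3  15.1]
robot [63.8 -7.6 30.2]
board 1548 [486.8 237.5] [118.6  59.9] 75.39102935791016 z [36.6 39.8 43.3]
[[442.9 187.7]
 [500.9 172.6]
 [530.8 287.4]
 [472.8 302.5]]
standend 140 [475.7 190.3] [51.2 36.3] 0.04822027310729027 z [28.8 31.8 35.7]
[[450.  208.4]
 [450.1 172.2]
 [501.3 172.2]
 [501.3 208.5]]
rack>40 404 [550.9  -9.7] [73.5 52.9] 1.3165241479873657 z [40.3 46.2 50.9]
[[513.5  15.9]
 [514.7 -37. ]
 [588.2 -35.3]
 [587.   17.6]]
rack 2085 [557.4 -11.7] [129.  119.9] 89.91822052001953 z [ 5.1 10.9 48.5]
[[497.3 -76.1]
 [617.2 -76.3]
 [617.4  52.7]
 [497.5  52.9]]
rest 1074 [ 483.5 -263.5] [136.9  62.9] 86.5396728515625 z [29. 32. 35.]
[[ 447.9 -329.9]
 [ 510.7 -333.7]
 [ 519.  -197. ]
 [ 456.2 -193.3]]
stop 212 [ 487.8 -201.8] [12.7 64.2] 85.5994873046875 z [44.8 48.  52. ]
[[ 455.3 -205.7]
 [ 519.3 -210.6]
 [ 520.3 -198. ]
 [ 456.2 -193.1]]
jigbase 3554 [ 485.7 -270. ] [138.1 199.6] 0.013611318543553352 z [ 5.7  9.6 46.1]
[[ 416.6 -170.2]
 [ 416.7 -369.8]
 [ 554.8 -369.8]
 [ 554.7 -170.2]]
```

View pics/c1.png

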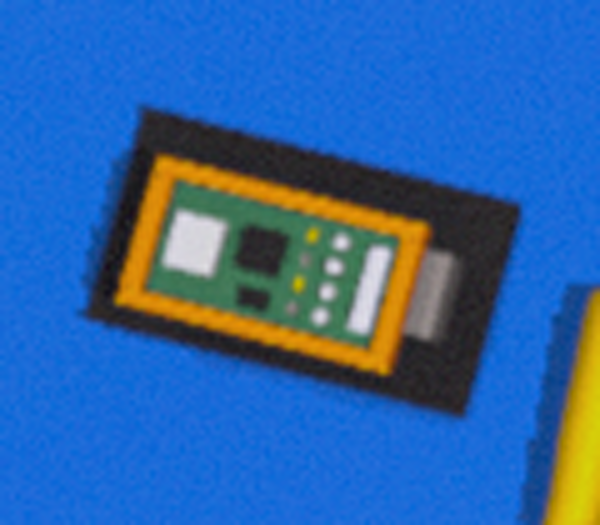

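Emit:
servo_tool:
  rotation:
    - [0,0,0]
    - [0,0,0]
    - [0,0,0]
    - [0,0,0]
    - [0,0,0]
    - [0,0,0]
  slide:
    - [0.2,-0.23,0.02]
    - [0.4,-0.45,0.04]
    - [0.6,-0.7,0.06]
    - [0.82,-0.92,0.08]
    - [0.82,-0.92,0.08]
    - [0.82,-0.92,0.08]
  grip: [1,1,1,1,1,1]

```text
clock: 0.85
position: [322.8, 420.3, 247.1]
ee_rot: [0.992, -0.128, -0.0, 0.0]
contact_force: [0.3, -0.0, 0.1]
gripper_width: 85.2
grasp_force: 0.0
```

```bash
cat >> h.py <<'E'
def log():
    s=read_state(); open("log.txt","a").write(" ".join(map(str,[*s["joints"],*s["position"],*s["ee_rot"]]))+"\n"); return s
E
echo "1.57258528 .385495925 .00678615195 -.000451249 -1.19399792 -.258628187 158.59477218 604.01427268 230.3279996 .991754391 -.128149405 -.0000838551489 .000974820555" > log.txt
python3 -c "
from h import *
s=log();print(s['joints'],s['position'],s['clock'])"
```

```text
[ 1.22206627e+00  2.11424382e-01 -1.98435201e-01 -2.86328202e-04
 -1.16111650e+00  9.11325339e-02] [322.78447816 420.3439136  247.10032493] 0.85
```

Emit:
servo_tool:
  rotation:
    - [0,0,0]
    - [0.02,0,0.02]
    - [0.04,0,0.04]
    - [0.05,0,0.06]
    - [0.05,0,0.08]
    - [0.05,0,0.08]
  slide:
    - [0.2,-0.23,0.02]
    - [0.4,-0.45,0.04]
    - [0.6,-0.7,0.06]
    - [0.82,-0.92,0.08]
    - [0.82,-0.92,0.08]
    - [0.82,-0.92,0.08]
  grip: [1,1,1,1,1,1]

```text
clock: 1.6
position: [488.4, 235.9, 262.8]
ee_rot: [0.98, 0.123, -0.02, -0.154]
contact_force: [0.2, 0.1, -1.0]
gripper_width: 85.3
grasp_force: 0.0
```

Run:
```python
from h import *
np.set_printoptions(precision=3,suppress=True)
s=log();print(s['joints'],s['position'],s['ee_rot'],s['clock'])
grab("wrist","w1")
D=np.loadtxt("log.txt")
from scipy.optimize import least_squares
import itertools
rot=lambda a,q:R.from_rotvec(np.array(a,float)*q)
def fk(q,p,sg):
    h,a1,L2,a3,L3,d5,dt,yo=p; s3,s4,s5,s6=sg
    r1=rot([0,0,1],q[0]); r2=r1*rot([0,1,0],q[1])
    P=np.array([0,0,h])+r1.apply([a1,0,0])+r2.apply([0,0,L2])
    r3=r1*rot([0,1,0],-q[2]) if s3 else r2*rot([0,1,0],-q[2])
    P=P+r3.apply([L3,0,a3]); r4=r3*rot([1,0,0],s4*q[3]); r5=r4*rot([0,1,0],s5*q[4])
    r6=r5*rot([1,0,0],s6*q[5]); P=P+r5.apply([0,d5,0])+r6.apply([dt,0,0])
    # tool: z along r6 x ; 
    r=r6*R.from_matrix(np.array([[0,0,1],[1,0,0],[0,1,0]]))*rot([0,0,1],yo)
    return P,r
best=[]
for sg in itertools.product([0,1],[1,-1],[1,-1],[1,-1]):
  def f(p):
    o=[]
    for d in D:
        P,r=fk(d[:6],p,sg); o+=list(P-d[6:9])+list(500*(r.inv()*R.from_quat(d[9:])).as_rotvec())
    o+=list(np.array([p[1],p[3]])*.05)
    return o
  for y0 in (0,1.57,3.14,-1.57):
    r=least_squares(f,[185,0,410,0,430,-150,330,y0]); best.append((r.cost,sg,r.x))
best.sort(key=lambda b:b[0])
for b in best[:3]: print(b)
```

```text
[ 0.571  0.213 -0.073 -0.317 -1.203  1.352] [488.358 235.945 262.756] [ 0.98   0.123 -0.02  -0.154] 1.6
(np.float64(2.5990093975467203e-12), (0, -1, -1, -1), array([ 160.6  ,   -0.   ,  564.9  ,    0.   ,  421.8  , -159.8  ,
        297.7  ,    3.142]))
(np.float64(2.5990094034151774e-12), (0, -1, -1, -1), array([ 160.6  ,   -0.   ,  564.9  ,    0.   ,  421.8  , -159.8  ,
        297.7  ,    3.142]))
(np.float64(2.599009406334268e-12), (0, -1, -1, -1), array([ 160.6  ,   -0.   ,  564.9  ,    0.   ,  421.8  , -159.8  ,
        297.7  ,   -3.142]))
```

```bash
cat >> h.py <<'E'
from scipy.optimize import least_squares
LO=np.array([-3.14,-1.21,-1.07,-3.16,-2.99,-3.1]);HI=np.array([3.14,2.06,1.41,2.05,-.16,3.1])
rot=lambda a,q:R.from_rotvec(np.array(a,float)*q)
def fk(q):
    r1=rot([0,0,1],q[0]); r2=r1*rot([0,1,0],q[1]); r3=r2*rot([0,1,0],-q[2])
    E=np.array([0,0,160.6])+r2.apply([0,0,564.9]); Wc=E+r3.apply([421.8,0,0])
    r5=r3*rot([1,0,0],-q[3])*rot([0,1,0],-q[4]); r6=r5*rot([1,0,0],-q[5])
    Q=Wc+r5.apply([0,-159.8,0]); P=Q+r6.apply([297.7,0,0])
    return P,r6*R.from_matrix([[0,0,1],[1,0,0],[0,1,0]])*rot([0,0,1],np.pi),(E,Wc,Q)
def ik(P,r,q0):
    f=lambda q:np.r_[fk(q)[0]-P,300*(fk(q)[1].inv()*r).as_rotvec()]
    s=least_squares(f,np.clip(q0,LO+.01,HI-.01),bounds=(LO,HI),max_nfev=60)
    return s.x,np.abs(s.fun).max()
def frame(a,y):
    a=np.array(a)/np.linalg.norm(a); y=np.array(y)/np.linalg.norm(y); return R.from_matrix(np.c_[np.cross(y,a),y,a])
E
cat > plan.py <<'E'
from h import *
np.set_printoptions(precision=2,suppress=True)
def u(deg): return np.array([np.cos(np.radians(deg)),np.sin(np.radians(deg)),0])
Z=np.array([0,0,1.])
rng=np.random.default_rng(0)
for opt in "AB":
  m={"A":1,"B":-1}[opt]   # body leans toward m*y on stand
  for al in (20,35,):
    c,s_=np.cos(np.radians(al)),np.sin(np.radians(al))
    st=(np.array([487,237,38])+20*m*u(75.4), -c*Z-m*s_*u(75.4), u(-14.6))
    r1=(np.array([551,-10,86]), m*c*u(91.3)-s_*Z, u(1.3))
    r2=(np.array([551,-10,86]), -m*c*u(91.3)-s_*Z, u(1.3))
    jg=(np.array([485,-262,38])-20*m*u(85.6), -c*Z+m*s_*u(85.6), u(-4.4))
    for n,(g,a,y) in dict(stand=st,rack1=r1,rack2=r2,jig=jg).items():
      for sg in (1,-1):
        fr=frame(a,sg*y); sols=[]
        for k in range(14):
          q0=np.array([0.57,.21,-.07,-.3,-1.2,1.3]) if k==0 else rng.uniform(LO,HI)*np.array([.5,.5,.6,1,1,1])
          q,e=ik(g+26*np.array(a),fr,q0)
          if e<1 and not any(np.abs(q-x).max()<.05 for x in sols): sols.append(q)
        for q in sols: print(opt,al,n,sg,q,"margin %.2f"%np.minimum(q-LO,HI-q).min(),"wristz",fk(q)[2][2][2].round(),fk(q)[2][1][2].round())
E
python3 plan.py
```

```text
A 20 stand 1 [ 0.85  0.63 -0.32  0.19 -0.94  1.9 ] margin 0.75 wristz 293.0 276.0
A 20 stand -1 [ 0.85  0.63 -0.32  0.19 -0.94 -1.24] margin 0.75 wristz 293.0 276.0
A 20 rack1 1 [-0.32  0.77  0.04 -1.08 -1.58 -2.35] margin 0.75 wristz 179.0 284.0
A 20 rack1 -1 [-0.32  0.77  0.04 -1.08 -1.58  0.8 ] margin 1.11 wristz 179.0 284.0
A 20 rack2 1 [ 0.57  0.76 -0.64  0.97 -1.32  1.72] margin 0.43 wristz 179.0 156.0
A 20 rack2 -1 [ 0.57  0.76 -0.64  0.97 -1.32 -1.42] margin 0.43 wristz 179.0 156.0
A 20 jig 1 [-0.42  0.6  -0.14 -0.4  -0.98 -2.55] margin 0.55 wristz 293.0 339.0
A 20 jig -1 [-0.42  0.6  -0.14 -0.4  -0.98  0.59] margin 0.82 wristz 293.0 339.0
A 35 stand 1 [ 0.89  0.73 -0.23  0.26 -1.19  1.83] margin 0.84 wristz 261.0 237.0
A 35 stand -1 [ 0.89  0.73 -0.23  0.26 -1.19 -1.31] margin 0.84 wristz 261.0 237.0
A 35 rack1 1 [-0.24  0.66 -0.01 -0.94 -1.38 -2.45] margin 0.65 wristz 242.0 342.0
A 35 rack1 -1 [-0.24  0.66 -0.01 -0.94 -1.38  0.7 ] margin 1.06 wristz 242.0 342.0
A 35 rack2 1 [ 0.54  0.64 -0.65  0.92 -1.12  1.84] margin 0.42 wristz 242.0 207.0
A 35 rack2 -1 [ 0.54  0.64 -0.65
[... 823 characters left out ...]
 -0.45 -0.84] margin 0.28 wristz 293.0 257.0
B 35 stand 1 [ 0.35  0.47 -0.37 -1.   -0.6  -2.93] margin 0.17 wristz 261.0 350.0
B 35 stand -1 [ 0.35  0.47 -0.37 -1.   -0.6   0.21] margin 0.44 wristz 261.0 350.0
B 35 rack1 1 [ 0.54  0.64 -0.65  0.92 -1.12  1.84] margin 0.42 wristz 242.0 207.0
B 35 rack1 -1 [ 0.54  0.64 -0.65  0.92 -1.12 -1.3 ] margin 0.42 wristz 242.0 207.0
B 35 rack2 1 [-0.24  0.66 -0.01 -0.94 -1.38 -2.45] margin 0.65 wristz 242.0 342.0
B 35 rack2 -1 [-0.24  0.66 -0.01 -0.94 -1.38  0.7 ] margin 1.06 wristz 242.0 342.0
B 35 jig 1 [-0.11  0.52 -0.88  1.37 -0.63  1.86] margin 0.19 wristz 261.0 235.0
B 35 jig -1 [-0.11  0.52 -0.88  1.37 -0.63 -1.28] margin 0.19 wristz 261.0 235.0
```

View pics/w1.png

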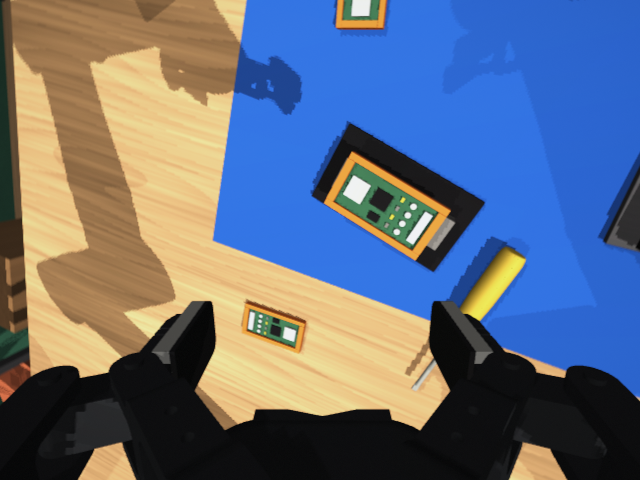

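The wrist view shows the board on the stand at (388,205), with its silver can toward the left end, the rest's bare end at (440,235) and the screwdriver at (490,285). Option A (body leaning to +y, 35°) has the best joint margins, so I'll measure the board now.

Run:
```python
from h import *
np.set_printoptions(precision=2,suppress=True)
d=np.load("pics/w1.npz");im=d["im"];W=d["W"]
hsv=cv2.cvtColor(im,cv2.COLOR_RGB2HSV);vv,uu=np.mgrid[0:480,0:640]
m=(hsv[...,0]>8)&(hsv[...,0]<22)&(hsv[...,1]>150)&(uu>310)&(uu<470)&(vv>140)&(vv<270)
p=W[m];print("z",np.nanpercentile(p[:,2],[5,25,50,75,95]))
p=p[p[:,2]>38]; # top
r=cv2.minAreaRect(p[:,:2].astype(np.float32));print(r,cv2.boxPoints(r))
t=m&(W[...,2]>30); c=np.zeros((480,640),np.uint8);c[t]=255
q=cv2.minAreaRect(np.argwhere(t)[:,::-1].astype(np.float32));print("px",q)
s=read_state();print(s["position"],R.from_quat(s["ee_rot"]).as_matrix())
```

```text
z [ 9.85 41.72 42.49 43.05 43.81]
((490.1081848144531, 242.78378295898438), (110.03096771240234, 59.460208892822266), 75.44755554199219) [[447.51 197.  ]
 [505.06 182.06]
 [532.71 288.56]
 [475.16 303.5 ]]
px ((385.37518310546875, 206.06614685058594), (115.06800079345703, 61.071319580078125), 31.12247085571289)
[488.04 236.19 262.6 ] [[ 0.97  0.24 -0.08]
 [ 0.25 -0.92  0.3 ]
 [-0.   -0.31 -0.95]]
```

```bash
cat >> h.py <<'E'
def u(deg): return np.array([np.cos(np.radians(deg)),np.sin(np.radians(deg)),0])
Z=np.array([0,0,1.])
def go(P,fr,start=None):
    "slide and rotation (in move units) from the present pose (or start=(P,R,q)) to P,fr; path check"
    s=read_state()
    P0,r0,q=start or (np.array(s["position"]),R.from_quat(s["ee_rot"]),s["joints"])
    rv=(fr*r0.inv()).as_rotvec(); n=max(2,int(np.ceil(max(np.degrees(np.linalg.norm(rv))/10,np.linalg.norm(P-P0)/55))))
    mg,step=9,0
    for k in range(1,n+1):
        q2,e=ik(P0+(P-P0)*k/n,R.from_rotvec(rv*k/n)*r0,q); mg=min(mg,np.minimum(q2-LO,HI-q2).min()); step=max(step,np.abs(q2-q).max()); q=q2
        if e>1: print("unreached",k,e)
    print("slide",((P-P0)/200).round(4),"rot",(rv/2/np.pi).round(4),"deg %.0f rows %d margin %.2f step %.2f"%(np.degrees(np.linalg.norm(rv)),n,mg,step),"q",q.round(2))
    return P,fr,q
E
python3 - <<'E'
from h import *
np.set_printoptions(suppress=True)
b=u(75.4);al=np.radians(35);a=-np.cos(al)*Z-np.sin(al)*b
fr=frame(a,-u(-14.6)); G=np.array([490.1,242.8,38])+20*b; T=G+24*a
x=go(T-120*a,fr); go(T,fr,x); print(a)
E
```

```text
slide [ 0.1049  0.3963 -0.7298] rot [-0.1247 -0.0417 -0.3303] deg 128 rows 13 margin 0.75 step 0.26 q [ 0.93  0.7   0.03  0.22 -1.48 -1.27]
slide [-0.0867 -0.333  -0.4915] rot [0. 0. 0.] deg 0 rows 3 margin 0.86 step 0.09 q [ 0.89  0.73 -0.21  0.26 -1.21 -1.31]
[-0.14458104 -0.55505518 -0.81915204]
```

Emit:
servo_tool:
  rotation:
    - [-0.0096,-0.0032,-0.0254]
    - [-0.0192,-0.0064,-0.0508]
    - [-0.0288,-0.0096,-0.0762]
    - [-0.0384,-0.0128,-0.1016]
    - [-0.048,-0.016,-0.127]
    - [-0.0576,-0.0192,-0.1524]
    - [-0.0672,-0.0225,-0.1778]
    - [-0.0768,-0.0257,-0.2033]
  slide:
    - [0.008,0.03,-0.05]
    - [0.016,0.06,-0.1]
    - [0.024,0.09,-0.15]
    - [0.032,0.12,-0.2]
    - [0.04,0.15,-0.25]
    - [0.048,0.18,-0.3]
    - [0.056,0.21,-0.35]
    - [0.065,0.245,-0.4]
  grip: [1,1,1,1,1,1,1,1]

```text
clock: 2.65
position: [498.5, 287.6, 182.7]
ee_rot: [0.865, -0.477, 0.122, 0.098]
contact_force: [1.1, -0.6, 0.4]
gripper_width: 85.4
grasp_force: 0.0
```

Run:
```python
from h import *
np.set_printoptions(suppress=True)
b=u(75.4);al=np.radians(35);a=-np.cos(al)*Z-np.sin(al)*b
fr=frame(a,-u(-14.6)); G=np.array([490.1,242.8,38])+20*b; T=G+24*a
x=go(T-120*a,fr)
```

```text
slide [ 0.0527  0.1394 -0.3304] rot [-0.0474 -0.016  -0.1267] deg 49 rows 5 margin 0.84 step 0.17 q [ 0.93  0.7   0.03  0.22 -1.48 -1.27]
```

Emit:
servo_tool:
  rotation:
    - [-0.0095,-0.0032,-0.0253]
    - [-0.019,-0.0064,-0.0507]
    - [-0.0284,-0.0096,-0.076]
    - [-0.0379,-0.0128,-0.1014]
    - [-0.0474,-0.016,-0.1267]
    - [-0.0474,-0.016,-0.1267]
    - [-0.0474,-0.016,-0.1267]
  slide:
    - [0.0105,0.028,-0.066]
    - [0.021,0.056,-0.132]
    - [0.0316,0.0836,-0.198]
    - [0.042,0.1115,-0.264]
    - [0.0527,0.1394,-0.3304]
    - [0.0527,0.1394,-0.3304]
    - [0.0527,0.1394,-0.3304]
  grip: [1,1,1,1,1,1,1]

```text
clock: 3.52
position: [509.6, 314.2, 117.3]
ee_rot: [-0.586, 0.753, -0.184, -0.237]
contact_force: [0.5, -0.5, 0.4]
gripper_width: 85.1
grasp_force: 0.0
```

Run:
```python
from h import *
np.set_printoptions(precision=4,suppress=True)
im,W=grab("wrist","w2")
hsv=cv2.cvtColor(im,cv2.COLOR_RGB2HSV)
m=(hsv[...,0]>8)&(hsv[...,0]<22)&(hsv[...,1]>150)&(W[...,2]>39)&(W[...,2]<48)&(np.hypot(W[...,0]-490,W[...,1]-243)<75)
p=W[m];print(len(p),np.median(p[:,2]),cv2.minAreaRect(p[:,:2].astype(np.float32)))
b=u(75.4);al=np.radians(35);a=-np.cos(al)*Z-np.sin(al)*b
fr=frame(a,-u(-14.6)); G=np.array([490.1,242.8,38])+20*b; T=G+24*a
go(T,fr)
```

```text
4699 42.37331387955396 ((490.24847412109375, 242.6586151123047), (110.64654541015625, 60.157135009765625), 75.38636779785156)
slide [-0.0903 -0.3259 -0.4978] rot [-0.0005  0.0001 -0.0008] deg 0 rows 3 margin 0.86 step 0.09 q [ 0.89  0.73 -0.21  0.26 -1.21 -1.31]
```

View pics/w2.png

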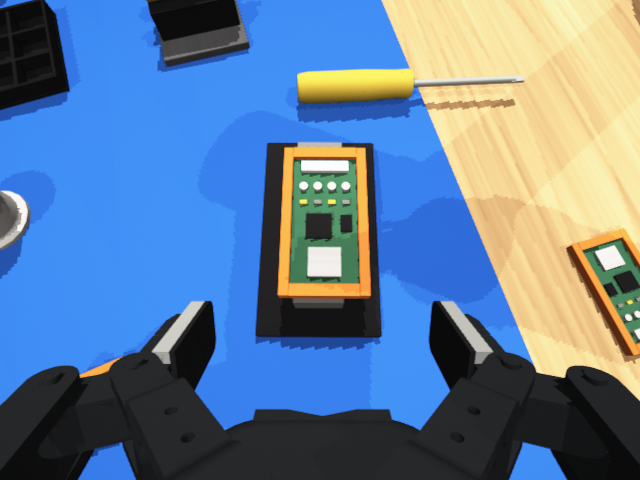

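The board (325,225) lies centred between the fingers, and the measurement agrees with the first one. I'll go in and grip.

Emit:
servo_tool:
  rotation:
    - [0,0,0]
    - [0,0,0]
    - [0,0,0]
    - [0,0,0]
    - [0,0,0]
    - [0,0,0]
    - [0,0,0]
    - [0,0,0]
  slide:
    - [-0.022,-0.083,-0.122]
    - [-0.044,-0.166,-0.244]
    - [-0.065,-0.25,-0.367]
    - [-0.087,-0.331,-0.49]
    - [-0.087,-0.331,-0.49]
    - [-0.087,-0.331,-0.49]
    - [-0.087,-0.331,-0.49]
    - [-0.087,-0.331,-0.49]
  grip: [1,1,1,1,1,-1,-1,-1]

```text
clock: 4.58
position: [494.0, 248.8, 21.1]
ee_rot: [-0.585, 0.754, -0.184, -0.235]
contact_force: [-0.7, 3.0, 6.8]
gripper_width: 59.0
grasp_force: 64.9
```

Emit:
servo_tool:
  rotation:
    - [0,0,0]
    - [0,0,0]
    - [0,0,0]
    - [0,0,0]
  slide:
    - [0,0,0]
    - [0,0,0]
    - [0,0,0]
    - [0,0,0]
  grip: [-1,-1,-1,-1]

```text
clock: 5.08
position: [494.0, 248.8, 21.1]
ee_rot: [-0.585, 0.754, -0.184, -0.235]
contact_force: [-0.7, 2.5, 6.6]
gripper_width: 59.0
grasp_force: 64.9
```

Emit:
servo_tool:
  rotation:
    - [0,0,0]
    - [0,0,0]
    - [0,0,0]
    - [0,0,0]
    - [0,0,0]
    - [0,0,0]
  slide:
    - [0,0,0.05]
    - [0,0,0.2]
    - [0,0,0.45]
    - [0,0,0.7]
    - [0,0,0.9]
    - [0,0,0.9]
  grip: [-1,-1,-1,-1,-1,-1]

```text
clock: 5.82
position: [493.9, 248.3, 202.7]
ee_rot: [-0.585, 0.755, -0.183, -0.233]
contact_force: [-0.5, -0.2, -2.3]
gripper_width: 58.7
grasp_force: 64.6
```

```bash
cat >> h.py <<'E'
def toolpts(W,s):
    return (W-np.array(s["position"]))@R.from_quat(s["ee_rot"]).as_matrix()
E
python3 - <<'E'
from h import *
np.set_printoptions(precision=2,suppress=True)
s=read_state(); im,W=grab("wrist","w3"); T=toolpts(W,s)
hsv=cv2.cvtColor(im,cv2.COLOR_RGB2HSV)
m=(hsv[...,0]>8)&(hsv[...,0]<22)&(hsv[...,1]>150)&(np.abs(T[...,2])<90)&(np.abs(T[...,1])<45)&(np.abs(T[...,0])<110)
p=T[m];print(len(p),p.min(0),p.max(0))
n=np.linalg.svd(p-p.mean(0),full_matrices=0)[2];print(n)
# plane frame: tool y, and e = in-plane
a=np.radians(35)
for lab,e in (("len",np.array([np.cos(a),0,np.sin(a)])),("len-",np.array([np.cos(a),0,-np.sin(a)])),("nrm",np.array([-np.sin(a),0,np.cos(a)])),("nrm-",np.array([np.sin(a),0,np.cos(a)]))):
    print(lab,np.percentile(p@e,[0,2,50,98,100]))
print("y",np.percentile(p[:,1],[0,2,50,98,100]))
print(R.from_quat(s["ee_rot"]).as_matrix(),s["position"],s["gripper_width"])
E
```

```text
11883 [-21.56 -29.94 -88.18] [63.54 31.19 19.69]
[[-0.82 -0.01 -0.58]
 [-0.01  1.   -0.01]
 [ 0.58 -0.   -0.82]]
len [-42.07 -36.59  14.89  61.62  63.02]
len- [ 4.3   7.23 25.31 41.59 63.02]
nrm [-78.93 -22.76 -21.39 -18.59 -16.14]
nrm- [-66.13 -42.05   6.64  50.53  52.21]
y [-29.94 -29.02   0.49  29.43  31.19]
[[-0.21 -0.97 -0.14]
 [-0.8   0.25 -0.55]
 [ 0.57 -0.   -0.82]] [493.95 248.34 202.72] 58.67031134985566
```

View pics/w3.png

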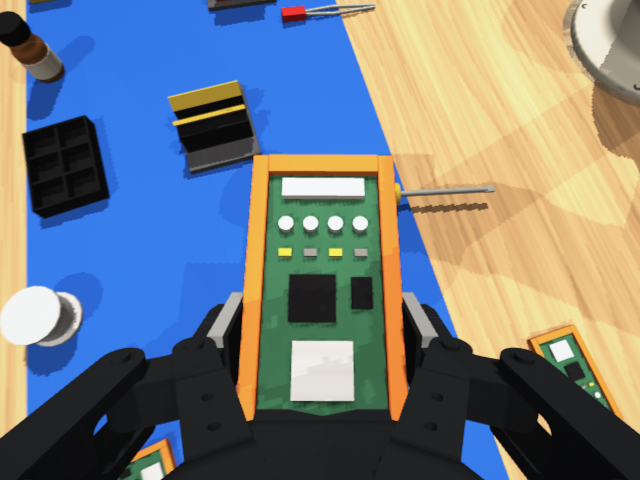

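The board is held square, with its far end at (322,165) and the can end under the gripper. The rack is visible at (215,125), so I'll refine its pose from this view and the top one.

Run:
```python
from h import *
np.set_printoptions(precision=2,suppress=True)
for f in ("w3","top","scene"):
    d=np.load(f"pics/{f}.npz");im=d["im"];W=d["W"];hsv=cv2.cvtColor(im,cv2.COLOR_RGB2HSV)
    near=(np.abs(W[...,0]-551)<60)&(np.abs(W[...,1]+10)<65)
    m=near&(hsv[...,0]>20)&(hsv[...,0]<35)&(hsv[...,1]>120)&(W[...,2]>30)
    p=W[m];r=cv2.minAreaRect(p[:,:2].astype(np.float32));print(f,len(p),r,"z",np.percentile(p[:,2],[2,50,98]))
    for h in (1,-1):
        k=p[(p[:,1]+10)*h>0]
        if len(k)>10:
            c=cv2.fitLine(k[:,:2].astype(np.float32),cv2.DIST_HUBER,0,.01,.01).ravel();print("  lip",h,k.mean(0),np.degrees(np.arctan2(c[1],c[0])),np.percentile(k[:,0],[1,99]),np.percentile(k[:,1],[1,99]))
    b=near&(W[...,2]>5)&(W[...,2]<16)&(hsv[...,2]<140)&(hsv[...,1]<80)
    p=W[b]
    if len(p)>20: print("  base",len(p),cv2.minAreaRect(p[:,:2].astype(np.float32)))
```

```text
w3 1516 ((553.2317504882812, -10.906759262084961), (72.61685943603516, 45.226219177246094), 2.8360493183135986) z [37.85 45.75 50.69]
  lip 1 [552.07   8.28  47.1 ] 2.6191683 [516.77 587.22] [ 2.8  12.01]
  lip -1 [553.43 -19.03  44.34] 2.3748407 [518.01 588.5 ] [-24.73 -13.77]
  base 1803 ((553.2005615234375, -7.449275970458984), (78.2779769897461, 101.1769790649414), 2.281679391860962)
top 503 ((550.8728637695312, -10.381704330444336), (73.93692779541016, 40.752838134765625), 2.183293104171753) z [35.59 44.7  51.7 ]
  lip 1 [550.04   3.31  44.31] 2.1285017 [514.33 586.54] [-3.18 10.84]
  lip -1 [550.82 -23.79  43.86] 2.1625028 [514.76 586.7 ] [-30.78 -16.94]
  base 1069 ((551.2030639648438, -9.731510162353516), (78.94114685058594, 98.75568389892578), 2.1063554286956787)
scene 304 ((555.8135986328125, -3.9219894409179688), (73.21971130371094, 45.699073791503906), 2.9362473487854004) z [35.68 45.69 51.54]
  lip 1 [555.33   4.23  43.96] 1.5263902 [519.28 591.18] [-2.08 17.77]
  lip -1 [557.59 -23.98  47.61] 2.6563075 [523.22 591.2 ] [-28.09 -13.13]
  base 398 ((555.6617431640625, -8.99161148071289), (78.66432189941406, 101.65441131591797), 1.4940751791000366)
```

```bash
cat >> h.py <<'E'
A=np.radians(35);EL=np.array([np.cos(A),0,np.sin(A)]);NL=np.array([-np.sin(A),0,np.cos(A)])
CT1=7.3*EL-16.8*NL+np.array([0,.4,0])
E
python3 - <<'E'
from h import *
np.set_printoptions(suppress=True,precision=1)
yw=2.3; a=np.cos(A)*u(90+yw)-np.sin(A)*Z; fr=frame(a,-u(yw))
C=np.array([552.5,-8,66.])
x=go(C+[0,0,80]-fr.apply(CT1),fr); print(x[0],fk(x[2])[2])
y=go(C+[0,0,1]-fr.apply(CT1),fr,x)
s=read_state();print(R.from_quat(s["ee_rot"]).apply(CT1)+s["position"])
E
```

```text
slide [ 0.3 -1.2 -0.2] rot [ 0.2 -0.   0. ] deg 91 rows 10 margin 0.84 step 0.25 q [-0.2  0.6  0.  -0.9 -1.5  0.6]
[552.2   8.8 153.3] (array([288.1, -68.9, 641.6]), array([ 645.2, -154.3,  434.2]), array([ 562. , -234.9,  324.1]))
slide [ 0.   0.  -0.4] rot [0. 0. 0.] deg 0 rows 2 margin 1.07 step 0.06 q [-0.2  0.7  0.  -0.9 -1.4  0.7]
[490.7 240.5 217.3]
```

Emit:
servo_tool:
  rotation:
    - [0.025,0,0]
    - [0.05,0,0]
    - [0.076,0,0]
    - [0.102,0,0]
    - [0.128,0,0]
    - [0.128,0,0]
  slide:
    - [0.03,-0.12,0.05]
    - [0.06,-0.24,0.1]
    - [0.09,-0.36,0.1]
    - [0.12,-0.48,0.1]
    - [0.15,-0.6,0.1]
    - [0.15,-0.6,0.1]
  grip: [-1,-1,-1,-1,-1,-1]

```text
clock: 6.62
position: [522.8, 123.1, 218.2]
ee_rot: [-0.627, 0.768, 0.127, 0.01]
contact_force: [-0.3, 1.0, -2.3]
gripper_width: 58.9
grasp_force: 64.8
```

```bash
cat > r1.py <<'E'
from h import *
import sys
np.set_printoptions(suppress=True,precision=4)
yw=2.3; a=np.cos(A)*u(90+yw)-np.sin(A)*Z; fr=frame(a,-u(yw))
C=np.array([float(sys.argv[1]),float(sys.argv[2]),66.])
x=go(C+[0,0,float(sys.argv[3])]-fr.apply(CT1),fr)
s=read_state();print(R.from_quat(s["ee_rot"]).apply(CT1)+s["position"],s["gripper_width"])
E
python3 r1.py 552.5 -8 80
```

```text
slide [ 0.1471 -0.5716 -0.3245] rot [ 0.1216 -0.0367  0.0225] deg 46 rows 5 margin 1.00 step 0.24 q [-0.23  0.55  0.04 -0.91 -1.48  0.57]
[520.4647 106.1909 224.8055] 58.86137318747743
```

Emit:
servo_tool:
  rotation:
    - [0.0243,-0.0073,0.0045]
    - [0.0486,-0.0147,0.009]
    - [0.073,-0.022,0.0135]
    - [0.0973,-0.0294,0.018]
    - [0.1216,-0.0367,0.0225]
    - [0.1216,-0.0367,0.0225]
    - [0.1216,-0.0367,0.0225]
  slide:
    - [0.03,-0.114,-0.05]
    - [0.06,-0.228,-0.1]
    - [0.088,-0.343,-0.16]
    - [0.118,-0.457,-0.24]
    - [0.147,-0.572,-0.325]
    - [0.147,-0.572,-0.325]
    - [0.147,-0.572,-0.325]
  grip: [-1,-1,-1,-1,-1,-1,-1]

```text
clock: 7.5
position: [551.9, 13.3, 153.1]
ee_rot: [0.642, -0.613, -0.332, -0.32]
contact_force: [0.1, 0.8, -0.7]
gripper_width: 59.0
grasp_force: 64.9
```

```bash
python3 r1.py 552.5 -8 80
python3 - <<'E'
from h import *
np.set_printoptions(precision=2,suppress=True)
s=read_state();T0=R.from_quat(s["ee_rot"]).apply(CT1)+s["position"]
im,W=grab("wrist","w4"); grab("top","top4"); grab("scene","sc4")
hsv=cv2.cvtColor(im,cv2.COLOR_RGB2HSV)
near=(np.abs(W[...,0]-551)<60)&(np.abs(W[...,1]+10)<65)
for n,lo,hi in(("lips",36,55),("base",5,16)):
    m=near&(W[...,2]>lo)&(W[...,2]<hi)&(((hsv[...,0]>20)&(hsv[...,0]<35)&(hsv[...,1]>120)) if n=="lips" else (hsv[...,2]<140)&(hsv[...,1]<80))
    p=W[m]
    if len(p)>20: print(n,len(p),cv2.minAreaRect(p[:,:2].astype(np.float32)),np.percentile(p[:,1],[1,99]))
o=(hsv[...,0]>8)&(hsv[...,0]<20)&(hsv[...,1]>150)&(np.abs(W[...,0]-552)<40)&(np.abs(W[...,1]+8)<30)&(W[...,2]>70)
p=W[o];print("board",len(p),p.min(0),np.median(p,0),p.max(0),np.percentile(p,[1,99],axis=0))
for f in ("top4","sc4"):
    d=np.load(f"pics/{f}.npz");im=d["im"];W=d["W"];hsv=cv2.cvtColor(im,cv2.COLOR_RGB2HSV)
    o=(hsv[...,0]>8)&(hsv[...,0]<20)&(hsv[...,1]>150)&(np.abs(W[...,0]-552)<45)&(np.abs(W[...,1]+8)<30)&(W[...,2]>70)
    p=W[o];print(f,len(p),np.percentile(p,[1,50,99],axis=0) if len(p) else 0)
a=cv2.imread("pics/w4.png");b=cv2.imread("pics/sc4.png")[180:300,230:420];b=cv2.resize(b,(480,303));cv2.imwrite("pics/c4.png",np.vstack([cv2.resize(a[100:400],(480,225)),b]))
E
```

```text
slide [ 0.0018 -0.0227  0.0008] rot [ 0.0002  0.0007 -0.0007] deg 0 rows 2 margin 1.11 step 0.00 q [-0.23  0.55  0.04 -0.91 -1.48  0.57]
[552.2487  -3.4645 145.8548] 59.02462712891989
lips 7291 ((553.2672729492188, -8.432300567626953), (73.80257415771484, 38.60553741455078), 2.8404910564422607) [-27.44   8.72]
board 11950 [521.33 -14.6   90.68] [552.07  -9.72 138.88] [582.13  -3.52 194.38] [[522.7  -12.28  91.77]
 [581.52  -5.59 192.03]]
top4 249 [[520.84 -11.4   99.15]
 [552.23  -6.63 201.04]
 [580.44  -0.05 204.13]]
sc4 167 [[527.7  -11.44  95.38]
 [564.63  -6.97 200.14]
 [584.01   2.79 205.8 ]]
```

View pics/c4.png

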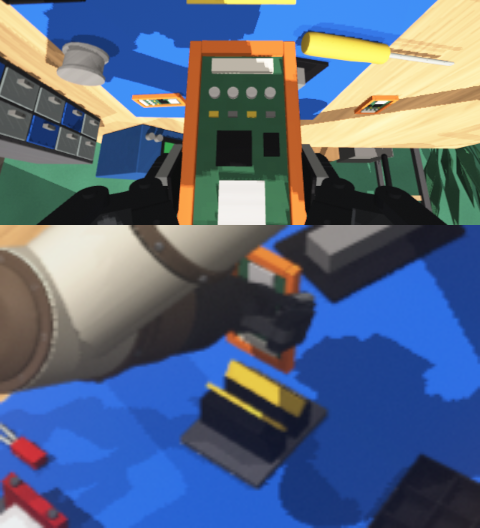

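Board upright above the rack (bottom end at (255,350) in the lower half), solder side toward +y. I'll go in gently and watch the force.

Emit:
servo_tool:
  rotation:
    - [0,0,0]
    - [0,0,0]
    - [0,0,0]
    - [0,0,0]
    - [0,0,0]
    - [0,0,0]
  slide:
    - [0.005,-0.022,0]
    - [0.005,-0.022,-0.08]
    - [0.005,-0.022,-0.16]
    - [0.005,-0.022,-0.22]
    - [0.005,-0.022,-0.26]
    - [0.005,-0.022,-0.26]
  grip: [-1,-1,-1,-1,-1,-1]

```text
clock: 8.4
position: [553.1, 8.4, 101.3]
ee_rot: [0.642, -0.613, -0.332, -0.321]
contact_force: [-0.6, -0.1, -0.9]
gripper_width: 59.1
grasp_force: 64.9
```

Emit:
servo_tool:
  rotation:
    - [0,0,0]
    - [0,0,0]
    - [0,0,0]
  slide:
    - [0,0,-0.02]
    - [0,0,-0.03]
    - [0,0,-0.03]
  grip: [-1,-1,-1]

```text
clock: 8.78
position: [553.4, 8.5, 100.3]
ee_rot: [0.643, -0.61, -0.331, -0.323]
contact_force: [-1.2, -1.0, 13.0]
gripper_width: 58.9
grasp_force: 65.9
```

Run:
```python
from h import *
np.set_printoptions(precision=2,suppress=True)
s=read_state();print(R.from_quat(s["ee_rot"]).apply(CT1)+s["position"],s["position"],s["contact_force"],s["wrist_torque"])
ct=R.from_quat(s["ee_rot"]);print("down axis",ct.apply(EL))
im,W=grab("wrist","w5")
hsv=cv2.cvtColor(im,cv2.COLOR_RGB2HSV)
o=(hsv[...,0]>8)&(hsv[...,0]<20)&(hsv[...,1]>150)&(np.abs(W[...,0]-552)<40)&(np.abs(W[...,1]+8)<30)&(W[...,2]>30)
p=W[o];med=np.median(p,0);k=p[np.abs(p[:,1]-med[1])<6]
M=np.c_[k[:,0],k[:,2],np.ones(len(k))];c=np.linalg.lstsq(M,k[:,1],rcond=None)[0];res=k[:,1]-M@c;g=np.abs(res)<1.5;c=np.linalg.lstsq(M[g],k[g,1],rcond=None)[0]
print("face y = ",c,"at x=553: z=40",c@[553,40,1],"z=100",c@[553,100,1],"yaw",np.degrees(np.arctan(c[0])))
print(np.percentile(p,[1,50,99],axis=0))
y=(np.abs(W[...,0]-553)<45)&(np.abs(W[...,1]+8)<30)&(W[...,2]>34)&(W[...,2]<56)&(hsv[...,0]>=22)&(hsv[...,0]<35)&(hsv[...,1]>120)
for sgn in (1,-1):
    q=W[y&((W[...,1]+8)*sgn>0)]
    if len(q)>20:
        print("lip",sgn,len(q))
        for zz in range(36,54,3):
            t=q[(q[:,2]>zz)&(q[:,2]<zz+3)]
            if len(t): print("   z",zz,len(t),np.percentile(t[:,1],[5,50,95]),np.percentile(t[:,0],[2,98]))
```

```text
[553.91  -8.24  92.92] [553.44   8.54 100.26] [-1.24 -1.02 13.  ] [0.83 0.62 0.47]
down axis [ 0.01  0.   -1.  ]
face y =  [  0.05   0.01 -41.77] at x=553: z=40 -15.009692377763308 z=100 -14.566497633366161 yaw 2.73995730258511
[[524.19 -17.51  45.96]
 [556.54 -14.34  96.63]
 [583.3   -9.93 139.45]]
lip 1 347
   z 36 27 [-2.43 -1.75  1.86] [515.76 589.19]
   z 39 98 [-2.31 -0.38  2.48] [515.96 589.09]
   z 42 100 [-0.43  1.59  4.65] [515.88 588.87]
   z 45 70 [1.3  3.63 6.56] [515.79 588.8 ]
   z 48 52 [3.76 5.19 8.11] [515.67 588.81]
lip -1 3996
   z 36 138 [-21.28 -19.96 -18.38] [518.2  587.08]
   z 39 669 [-23.1  -21.28 -19.54] [518.16 588.68]
   z 42 694 [-25.04 -23.37 -21.46] [518.59 588.67]
   z 45 745 [-27.11 -25.27 -23.49] [518.04 588.58]
   z 48 1731 [-27.54 -25.26 -23.02] [518.3 588.7]
   z 51 19 [-25.74 -24.97 -23.27] [525.5  588.58]
```

Emit:
servo_tool:
  rotation:
    - [0,0,0]
    - [0,0,0]
    - [0,0,0]
    - [0,0,0]
    - [0,0,0]
    - [0,0,0]
  slide:
    - [0,0.0,0.035]
    - [0,0.009,0.035]
    - [0,0.009,0.01]
    - [0,0.009,-0.01]
    - [0,0.009,-0.03]
    - [0,0.009,-0.03]
  grip: [-1,-1,-1,-1,-1,-1]

```text
clock: 9.57
position: [553.0, 10.2, 89.5]
ee_rot: [0.642, -0.612, -0.332, -0.321]
contact_force: [-0.9, 0.9, -0.5]
gripper_width: 59.2
grasp_force: 64.9
```

Emit:
servo_tool:
  rotation:
    - [0,0,0]
    - [0,0,0]
    - [0,0,0]
    - [0,0,0]
  slide:
    - [0,0,-0.025]
    - [0,0,-0.05]
    - [0,0,-0.068]
    - [0,0,-0.068]
  grip: [-1,-1,-1,-1]

```text
clock: 10.07
position: [553.1, 10.2, 76.2]
ee_rot: [0.642, -0.612, -0.331, -0.321]
contact_force: [0.2, 0.2, -1.0]
gripper_width: 58.8
grasp_force: 64.9
```

Emit:
servo_tool:
  rotation:
    - [0,0,0]
    - [0,0,0]
  slide:
    - [0,0,-0.008]
    - [0,0,-0.008]
  grip: [-1,-1]

```text
clock: 10.32
position: [553.2, 10.2, 75.0]
ee_rot: [0.642, -0.612, -0.331, -0.321]
contact_force: [0.5, -0.3, -0.7]
gripper_width: 59.0
grasp_force: 64.9
```

Bottom end should be about 12–13 mm above the bench; continue in 1 mm steps to contact.

Emit:
servo_tool:
  rotation:
    - [0,0,0]
    - [0,0,0]
  slide:
    - [0,0,-0.006]
    - [0,0,-0.006]
  grip: [-1,-1]

```text
clock: 10.58
position: [553.2, 10.2, 73.8]
ee_rot: [0.642, -0.612, -0.331, -0.321]
contact_force: [-0.7, 0.0, -1.2]
gripper_width: 58.9
grasp_force: 64.9
```

Emit:
servo_tool:
  rotation:
    - [0,0,0]
    - [0,0,0]
  slide:
    - [0,0,-0.006]
    - [0,0,-0.006]
  grip: [-1,-1]

```text
clock: 10.82
position: [553.3, 10.2, 72.8]
ee_rot: [0.642, -0.612, -0.331, -0.321]
contact_force: [-0.0, 0.2, 0.3]
gripper_width: 58.7
grasp_force: 65.0
```

Emit:
servo_tool:
  rotation:
    - [0,0,0]
    - [0,0,0]
  slide:
    - [0,0,-0.005]
    - [0,0,-0.005]
  grip: [-1,-1]

```text
clock: 11.08
position: [553.3, 10.3, 72.7]
ee_rot: [0.642, -0.612, -0.331, -0.322]
contact_force: [-0.5, -0.7, 4.4]
gripper_width: 58.8
grasp_force: 65.4
```

Emit:
servo_tool:
  rotation:
    - [0,0,0]
    - [0,0,0]
    - [0,0,0]
    - [0,0,0]
    - [0,0,0]
    - [0,0,0]
  slide:
    - [0,0,0]
    - [0,0,0]
    - [0,0,0]
    - [0,0,0]
    - [0,0,0]
    - [0,0,0]
  grip: [1,1,1,1,1,1]

```text
clock: 11.82
position: [553.3, 10.2, 71.6]
ee_rot: [0.642, -0.612, -0.331, -0.321]
contact_force: [-0.7, 0.6, -0.6]
gripper_width: 85.5
grasp_force: 0.0
```

Emit:
servo_tool:
  rotation:
    - [0,0,0]
    - [0,0,0]
    - [0,0,0]
    - [0,0,0]
    - [0,0,0]
    - [0,0,0]
  slide:
    - [0.002,-0.06,0.042]
    - [0.008,-0.2,0.14]
    - [0.016,-0.4,0.28]
    - [0.025,-0.614,0.43]
    - [0.025,-0.614,0.43]
    - [0.025,-0.614,0.43]
  grip: [1,1,1,1,1,1]

```text
clock: 12.58
position: [558.0, -112.8, 157.7]
ee_rot: [0.642, -0.613, -0.331, -0.322]
contact_force: [-0.1, 0.7, -0.2]
gripper_width: 85.2
grasp_force: 0.0
```

```bash
cat > meas.py <<'E'
from h import *
import sys
np.set_printoptions(precision=2,suppress=True)
im,W=grab("wrist",sys.argv[1])
hsv=cv2.cvtColor(im,cv2.COLOR_RGB2HSV)
o=(hsv[...,0]>8)&(hsv[...,0]<20)&(hsv[...,1]>150)&(np.abs(W[...,0]-552)<45)&(np.abs(W[...,1]+8)<30)&(W[...,2]>30)
p=W[o];k=p[np.abs(p[:,1]-np.median(p[:,1]))<10]
for i in range(3):
    M=np.c_[k[:,0],k[:,2],np.ones(len(k))];c=np.linalg.lstsq(M,k[:,1],rcond=None)[0];k=k[np.abs(k[:,1]-M@c)<2]
print("face",c,"y at z=11",c@[553,11,1],"z=66",c@[553,66,1],"z=86",c@[553,86,1],"yaw",np.degrees(np.arctan(c[0])),"lean rad",np.arctan(c[1]))
print(len(p),np.percentile(p,[1,50,99],axis=0))
E
python3 meas.py w6
```

```text
face [  0.04   0.01 -37.5 ] y at z=11 -13.647832353139044 z=66 -13.350349180018934 z=86 -13.24217348070253 yaw 2.4637236648094043 lean rad 0.005408732222159428
2378 [[524.41 -15.64  47.03]
 [555.41 -13.04 100.71]
 [583.02  -8.13 120.65]]
```

Board stands upright in the slot (lean 0.005 rad, centre about (553.7, -8.3)). Now over the top to the solder side.

```bash
cat > r2.py <<'E'
from h import *
np.set_printoptions(suppress=True,precision=4)
yw=2.4;b=u(90+yw)
a=-np.cos(A)*b-np.sin(A)*Z; fr=frame(a,-u(yw)); G=np.array([553.5,-8.3,86.]); T=G+24*a
mid=(np.array([555,-10,300.]),frame(-Z,-u(yw)))
E
python3 - <<'E'
from r2 import *
x=go(*mid); y=go(T-110*a,fr,x); z=go(T,fr,y); print(x[0],y[0],z[0]); print(fk(y[2])[2],fk(z[2])[2])
E
```

```text
slide [-0.0136  0.5107  0.7138] rot [-0.1527 -0.0056 -0.0007] deg 55 rows 6 margin 1.02 step 0.17 q [ 0.27  0.22 -0.05 -0.   -1.3  -0.23]
slide [-0.0223  0.3604 -0.8234] rot [-0.1526 -0.0064  0.    ] deg 55 rows 6 margin 0.58 step 0.17 q [ 0.71  0.6  -0.49  0.73 -1.3  -1.18]
slide [ 0.0189 -0.4501 -0.3155] rot [0. 0. 0.] deg 0 rows 2 margin 0.42 step 0.11 q [ 0.54  0.64 -0.65  0.93 -1.11 -1.3 ]
[555. -10. 300.] [550.55    62.0853 135.3276] [554.3233 -27.9424  72.2342]
(array([240.8437, 205.9316, 628.2521]), array([391.4179, 334.6789, 255.8723]), array([540.3381, 305.7329, 306.0813])) (array([289.7738, 174.1342, 613.1709]), array([389.3342, 233.9632, 207.6793]), array([544.1114, 215.7053, 242.9879]))
```

Emit:
servo_tool:
  rotation:
    - [-0.025,-0.001,0]
    - [-0.051,-0.002,0]
    - [-0.076,-0.003,0]
    - [-0.102,-0.004,0]
    - [-0.127,-0.005,0]
    - [-0.1527,-0.0056,-0.0007]
    - [-0.1527,-0.0056,-0.0007]
  slide:
    - [0,0,0.2]
    - [0,0.08,0.4]
    - [-0.004,0.18,0.6]
    - [-0.008,0.3,0.714]
    - [-0.012,0.42,0.714]
    - [-0.014,0.51,0.714]
    - [-0.014,0.51,0.714]
  grip: [1,1,1,1,1,1,1]

```text
clock: 13.5
position: [553.9, -6.2, 299.1]
ee_rot: [0.725, -0.689, -0.0, 0.002]
contact_force: [-0.2, 0.8, -0.4]
gripper_width: 85.5
grasp_force: 0.0
```

Emit:
servo_tool:
  rotation:
    - [-0.025,-0.001,0]
    - [-0.051,-0.002,0]
    - [-0.076,-0.003,0]
    - [-0.102,-0.004,0]
    - [-0.127,-0.005,0]
    - [-0.1526,-0.0064,0]
    - [-0.1526,-0.0064,0]
    - [-0.1526,-0.0064,0]
  slide:
    - [-0.004,0.1,0]
    - [-0.008,0.2,-0.1]
    - [-0.012,0.36,-0.3]
    - [-0.016,0.36,-0.5]
    - [-0.02,0.36,-0.68]
    - [-0.022,0.36,-0.823]
    - [-0.022,0.36,-0.823]
    - [-0.022,0.36,-0.823]
  grip: [1,1,1,1,1,1,1,1]

```text
clock: 14.5
position: [551.4, 61.2, 136.6]
ee_rot: [0.64, -0.614, 0.333, 0.319]
contact_force: [-0.1, -0.3, 0.9]
gripper_width: 85.6
grasp_force: 0.0
```

```bash
python3 meas.py w7; python3 -c "
from r2 import *
go(T,fr)"
```

```text
face [  0.04   0.   -27.43] y at z=11 -3.730441301484767 z=66 -3.5169463295622734 z=86 -3.4393117943177316 yaw 2.449087984468736 lean rad 0.00388170726603913
3018 [[524.51 -10.4   32.54]
 [554.37  -3.96  96.36]
 [583.5   -1.29 121.02]]
slide [ 0.0129 -0.446  -0.3271] rot [-0.0004  0.0003  0.0001] deg 0 rows 3 margin 0.42 step 0.08 q [ 0.54  0.64 -0.65  0.93 -1.11 -1.3 ]
```

View pics/w7.png

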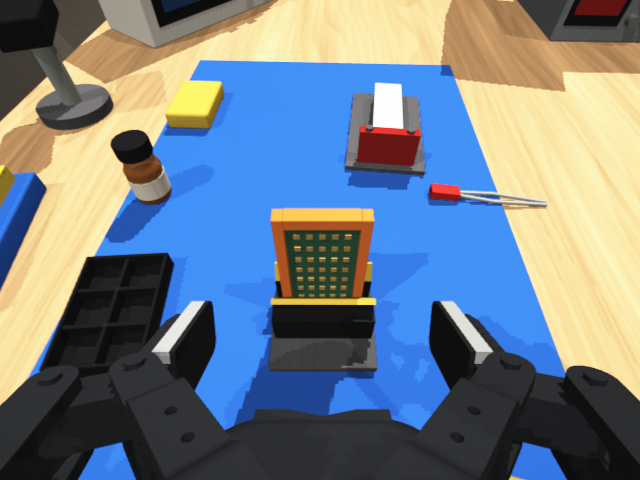

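The board stands upright in the slot at (322,255), solder pads facing the gripper and centred between the fingers. Going in to grip.

Emit:
servo_tool:
  rotation:
    - [0,0,0]
    - [0,0,0]
    - [0,0,0]
    - [0,0,0]
    - [0,0,0]
    - [0,0,0]
    - [0,0,0]
    - [0,0,0]
  slide:
    - [0.004,-0.11,-0.08]
    - [0.008,-0.22,-0.16]
    - [0.011,-0.34,-0.24]
    - [0.015,-0.446,-0.32]
    - [0.015,-0.446,-0.32]
    - [0.015,-0.446,-0.32]
    - [0.015,-0.446,-0.32]
    - [0.015,-0.446,-0.32]
  grip: [1,1,1,1,1,-1,-1,-1]

```text
clock: 15.55
position: [555.2, -26.9, 73.8]
ee_rot: [0.64, -0.613, 0.335, 0.319]
contact_force: [-0.2, 1.3, 7.8]
gripper_width: 58.8
grasp_force: 64.4
```

Emit:
servo_tool:
  rotation:
    - [0,0,0]
    - [0,0,0]
    - [0,0,0]
  slide:
    - [0,0,0]
    - [0,0,0]
    - [0,0,0]
  grip: [-1,-1,-1]

```text
clock: 15.92
position: [555.3, -26.8, 73.9]
ee_rot: [0.64, -0.613, 0.335, 0.319]
contact_force: [-0.6, 1.2, 6.9]
gripper_width: 58.8
grasp_force: 64.5
```

Emit:
servo_tool:
  rotation:
    - [0,0,0]
    - [0,0,0]
    - [0,0,0]
    - [0,0,0]
    - [0,0,0]
    - [0,0,0]
  slide:
    - [0,0,0.04]
    - [0,0,0.15]
    - [0,0,0.35]
    - [0,0,0.6]
    - [0,0,0.8]
    - [0,0,0.8]
  grip: [-1,-1,-1,-1,-1,-1]

```text
clock: 16.68
position: [554.9, -26.8, 234.3]
ee_rot: [0.641, -0.615, 0.334, 0.317]
contact_force: [0.6, 0.3, -1.0]
gripper_width: 59.1
grasp_force: 64.4
```

Run:
```python
from h import *
np.set_printoptions(precision=3,suppress=True)
s=read_state(); im,W=grab("wrist","w8"); T=toolpts(W,s)
hsv=cv2.cvtColor(im,cv2.COLOR_RGB2HSV)
m=(hsv[...,0]>8)&(hsv[...,0]<22)&(hsv[...,1]>150)&(np.abs(T[...,1])<45)&(np.abs(T@NL+22)<12)&(np.abs(T@EL)<90)
p=T[m];l=p@EL;n=p@NL;k=np.abs(n-np.median(n))<1.5
print(len(p),"len",np.percentile(l,[0,1,50,99,99.8,100]),"nrm",np.percentile(n,[2,25,50,75,98]))
print("y",np.percentile(p[k,1],[0,1,50,99,100]),"slope n/l",np.polyfit(l[k],n[k],1))
e=p[k&(l[...]>50)] if (l>50).any() else p
print("far end y range",np.percentile(e[:,1],[1,99]))
# jig, from w8 and w7 and top
for f in ("w7","w8","top"):
    d=np.load(f"pics/{f}.npz");im=d["im"];W=d["W"];hsv=cv2.cvtColor(im,cv2.COLOR_RGB2HSV)
    near=(np.abs(W[...,0]-485)<70)&(np.abs(W[...,1]+270)<100)
    red=near&((hsv[...,0]<6)|(hsv[...,0]>174))&(hsv[...,1]>150)&(W[...,2]>30)&(W[...,2]<56)
    al=near&(hsv[...,1]<60)&(hsv[...,2]>150)&(W[...,2]>25)&(W[...,2]<40)
    for nm,mm in (("red",red),("rest",al)):
        p=W[mm]
        if len(p)>20: print(f,nm,len(p),cv2.minAreaRect(p[:,:2].astype(np.float32)),np.percentile(p,[1,50,99],axis=0).tolist())
```

```text
2099 len [-20.814 -20.433 -14.093  -7.815  -7.487  -1.275] nrm [-33.708 -30.001 -22.903 -17.574 -10.427]
y [-29.135 -28.726   0.794  29.716  29.887] slope n/l [ -0.009 -22.938]
far end y range [-29.01   29.723]
w7 red 1151 ((490.5370788574219, -199.357666015625), (14.142135620117188, 62.836181640625), 85.52133178710938) [[460.1047854857592, -205.64628256282762, 30.352636082638284], [490.6716103659172, -194.9333777283668, 42.72413423990038], [521.524435723702, -191.3246447474005, 49.050933957624274]]
w7 rest 1226 ((484.8982238769531, -280.5892333984375), (101.92709350585938, 34.05323791503906), 85.88811492919922) [[467.033071820725, -329.0403644118551, 30.857039311670533], [485.2108413849046, -274.74454120810685, 32.09546044277223], [503.61564714923065, -231.14696318891276, 33.09380430919933]]
w8 red 905 ((490.4992980957031, -199.5128173828125), (13.30521297454834, 62.723976135253906), 86.19840240478516) [[460.1174371812386, -205.66908539995384, 30.19647896840388], [490.348935936453, -195.314135259129, 45.440959572168794], [521.0954474558998, -191.64550473607312, 49.616411298659905]]

[... 191 characters left out ...]
67.55599594844017, 32.08306729070975], [503.8988513841766, -219.3612533364993, 33.56640879869032]]
top red 209 ((488.5013122558594, -201.6576385498047), (12.427332878112793, 62.75572967529297), 85.35833740234375) [[457.54891434253653, -209.43899529883782, 30.79493401704123], [488.5120605054445, -199.59561623700205, 47.321076145580456], [517.9402343190152, -193.7863458594381, 51.40700850661253]]
top rest 1044 ((482.7735900878906, -271.300048828125), (120.87330627441406, 33.881595611572266), 85.8390121459961) [[463.9984336384492, -329.99775217926515, 27.905167570786748], [483.5280411384605, -271.27984562858614, 31.973382491340267], [501.47913832169627, -212.49960149582554, 36.090111830664895]]
```

```bash
cat >> h.py <<'E'
EL2=np.array([-np.cos(A),0,np.sin(A)]);NL2=np.array([np.sin(A),0,np.cos(A)])
E
python3 - <<'E'
from h import *
np.set_printoptions(precision=3,suppress=True)
s=read_state();d=np.load("pics/w8.npz");im=d["im"];T=toolpts(d["W"],s)
hsv=cv2.cvtColor(im,cv2.COLOR_RGB2HSV)
m=(hsv[...,0]>8)&(hsv[...,0]<22)&(hsv[...,1]>150)&(np.abs(T[...,1])<45)&(np.abs(T@NL2+22)<12)&(np.abs(T@EL2)<100)
p=T[m];l=p@EL2;n=p@NL2;k=np.abs(n-np.median(n))<1.5
print(len(p),"len",np.percentile(l,[0,1,50,99,99.8,100]),"nrm",np.percentile(n,[2,25,50,75,98]))
print("y",np.percentile(p[k,1],[0,1,50,99,100]),"slope n/l",np.polyfit(l[k],n[k],1))
for a,b in((-60,-20),(-20,20),(20,70)):
    q=p[k&(l>a)&(l<b),1]
    if len(q)>20: print(a,b,np.percentile(q,[1,99]))
fr=frame(np.sin(A)*u(85.9)-np.cos(A)*Z,-u(-4.1))
C=np.array([487,-260,38]); CT2=6*EL2-18*NL2
x=go(C+[0,0,110]-fr.apply(CT2),fr);print(x[0],fk(x[2])[2])
y=go(C-fr.apply(CT2),fr,x);print(y[0],fk(y[2])[2])
E
```

```text
14608 len [-50.284 -49.537 -43.452  58.066  60.126  61.746] nrm [-23.725 -23.218 -21.869 -19.501 -13.923]
y [-30.53  -29.573   0.964  28.836  29.933] slope n/l [  0.001 -22.484]
-60 -20 [-29.581  28.859]
-20 20 [-29.817  28.897]
20 70 [-29.171  28.545]
slide [-0.337 -1.193 -0.512] rot [ 0.25  -0.003 -0.014] deg 90 rows 10 margin 0.54 step 0.24 q [-0.53  0.55  0.07 -0.55 -1.42  0.64]
[ 486.571 -265.985  130.   ] (array([ 253.971, -148.907,  642.718]), array([ 576.567, -338.051,  447.598]), array([ 474.363, -436.301,  373.862]))
slide [ 0.    0.   -0.55] rot [0. 0. 0.] deg 0 rows 2 margin 1.07 step 0.09 q [-0.53  0.69  0.   -0.57 -1.25  0.75]
[ 486.571 -265.985   20.   ] (array([ 308.316, -182.178,  597.48 ]), array([ 589.786, -348.493,  330.967]), array([ 474.363, -436.301,  263.862]))
```

Emit:
servo_tool:
  rotation:
    - [0.025,0,-0.001]
    - [0.05,-0.001,-0.003]
    - [0.075,-0.001,-0.004]
    - [0.1,-0.001,-0.006]
    - [0.125,-0.0015,-0.007]
    - [0.125,-0.0015,-0.007]
  slide:
    - [-0.03,-0.12,0]
    - [-0.06,-0.24,0]
    - [-0.1,-0.36,0]
    - [-0.13,-0.48,0]
    - [-0.17,-0.6,0]
    - [-0.17,-0.6,0]
  grip: [-1,-1,-1,-1,-1,-1]

```text
clock: 17.48
position: [519.1, -150.4, 231.4]
ee_rot: [-0.697, 0.712, -0.069, -0.054]
contact_force: [0.5, -0.9, -0.9]
gripper_width: 58.9
grasp_force: 64.5
```

```bash
cat > r3.py <<'E'
from h import *
import sys
np.set_printoptions(suppress=True,precision=4)
J=85.9
CT2=5.3*EL2-17.5*NL2+np.array([0,-.4,0])
fr=frame(np.sin(A)*u(J)-np.cos(A)*Z,-u(J-90))
if __name__=="__main__":
    C=np.array([float(v) for v in sys.argv[1:4]])
    x=go(C-fr.apply(CT2),fr); s=read_state();print(x[0],"board now",R.from_quat(s["ee_rot"]).apply(CT2)+s["position"],s["gripper_width"])
E
python3 r3.py 485 -275 138
```

```text
slide [-0.1746 -0.6495 -0.5543] rot [ 0.1249 -0.0024 -0.0066] deg 45 rows 5 margin 0.81 step 0.22 q [-0.55  0.57  0.08 -0.54 -1.42  0.66]
[ 484.2221 -280.2578  120.5   ] board now [ 519.6612 -134.2555  240.0103] 58.861730632868145
```

Emit:
servo_tool:
  rotation:
    - [0.025,-0.0005,-0.0013]
    - [0.05,-0.001,-0.0026]
    - [0.075,-0.0014,-0.004]
    - [0.1,-0.002,-0.0053]
    - [0.1249,-0.0024,-0.0066]
    - [0.1249,-0.0024,-0.0066]
    - [0.1249,-0.0024,-0.0066]
  slide:
    - [-0.035,-0.13,-0.05]
    - [-0.07,-0.26,-0.15]
    - [-0.105,-0.39,-0.28]
    - [-0.14,-0.52,-0.42]
    - [-0.175,-0.65,-0.554]
    - [-0.175,-0.65,-0.554]
    - [-0.175,-0.65,-0.554]
  grip: [-1,-1,-1,-1,-1,-1,-1]

```text
clock: 18.35
position: [484.5, -277.2, 119.2]
ee_rot: [-0.652, 0.697, 0.205, 0.219]
contact_force: [-0.5, 0.3, 0.0]
gripper_width: 58.9
grasp_force: 64.6
```

```bash
cat > m3.py <<'E'
from r3 import *
im,W=grab("wrist",sys.argv[4] if len(sys.argv)>4 else "w9"); s=read_state()
np.set_printoptions(suppress=True,precision=2)
hsv=cv2.cvtColor(im,cv2.COLOR_RGB2HSV)
j=u(J);x=u(J-90); L=W@j; X=W@x
o=np.array([485.,-275,0]); L0=o@j; X0=o@x
near=(np.abs(X-X0)<70)&(np.abs(L-L0)<110)
red=near&((hsv[...,0]<6)|(hsv[...,0]>174))&(hsv[...,1]>150)&(W[...,2]>25)&(W[...,2]<56)
bo=near&(hsv[...,0]>8)&(hsv[...,0]<22)&(hsv[...,1]>150)&(W[...,2]>38)
print("rel. to (485,-275) along jig y, x; z")
if red.sum()>20:
    print("red n",red.sum(),"L",np.percentile(L[red]-L0,[1,5,50,95,99]),"X",np.percentile(X[red]-X0,[.5,50,99.5]),"z",np.percentile(W[red][:,2],[1,50,99]))
    top=red&(W[...,2]>46);print("  top n",top.sum(),"L",np.percentile(L[top]-L0,[1,5,50,95,99]) if top.any() else "")
    r=cv2.minAreaRect(W[red][:,:2].astype(np.float32));print("  ",r)
    q=W[red];X_=X[red];ll=[np.percentile(L[red][(X_-X0>a)&(X_-X0<a+10)]-L0,50) for a in range(-30,30,10) if ((X_-X0>a)&(X_-X0<a+10)).sum()>10];print("   L(X)",np.array(ll))
print("board n",bo.sum(),"L",np.percentile(L[bo]-L0,[.5,50,99,99.7]),"X",np.percentile(X[bo]-X0,[1,50,99]),"z",np.percentile(W[bo][:,2],[1,50,99]))
re=near&(hsv[...,1]<60)&(hsv[...,2]>140)&(W[...,2]>25)&(W[...,2]<40)
if re.sum()>20: print("rest n",re.sum(),"L",np.percentile(L[re]-L0,[1,99]),"X",np.percentile(X[re]-X0,[1,50,99]),"z",np.median(W[re][:,2]))
b=R.from_quat(s["ee_rot"]).apply(CT2)+s["position"];print("model board",b,b@j-L0,b@x-X0)
E
python3 m3.py 0 0 0 w9
```

```text
rel. to (485,-275) along jig y, x; z
red n 2035 L [67.43 67.8  68.73 70.65 72.39] X [-31.43   0.27  30.5 ] z [25.57 41.24 49.44]
  top n 544 L [67.51 67.85 69.1  72.12 72.79]
   ((489.5572509765625, -205.14500427246094), (6.300004482269287, 62.6949348449707), 86.57843017578125)
   L(X) [68.64 68.72 68.83 68.76 68.74 68.69]
board n 14536 L [-51.74 -45.6   56.47  58.36] X [-30.05  -0.67  28.45] z [132.86 141.42 143.12]
rest n 10087 L [-55.77  64.21] X [-17.27  -0.6   16.04] z 32.75962704351288
model board [ 485.87 -271.44  138.43] 3.6151346021954396 0.617208896819875
```

View pics/w9.png

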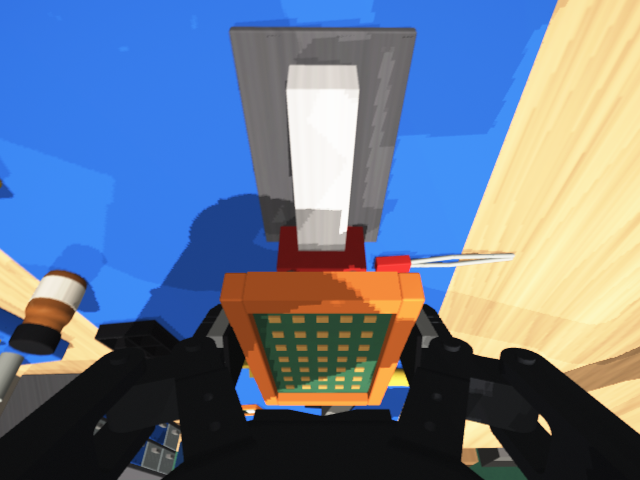

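The view shows the jig rest (325,150) and the red stop (320,250) past the board's end. The board is in line with the rest, its far end about 10 mm short of the stop face. I'll descend with a 3 mm gap.

Emit:
servo_tool:
  rotation:
    - [0,0,0]
    - [0,0,0]
    - [0,0,0]
    - [0,0,0]
    - [0,0,0]
    - [0,0,0]
    - [0,0,0]
    - [0,0,0]
  slide:
    - [0.001,0.018,-0.02]
    - [0.0025,0.035,-0.1]
    - [0.0025,0.035,-0.2]
    - [0.0025,0.035,-0.3]
    - [0.0025,0.035,-0.38]
    - [0.0025,0.035,-0.44]
    - [0.0025,0.035,-0.47]
    - [0.0025,0.035,-0.47]
  grip: [-1,-1,-1,-1,-1,-1,-1,-1]

```text
clock: 19.4
position: [485.5, -270.9, 26.7]
ee_rot: [-0.652, 0.696, 0.203, 0.22]
contact_force: [0.3, -0.5, -0.7]
gripper_width: 59.1
grasp_force: 64.6
```

```bash
python3 m3.py 0 0 0 w10; python3 -c "
from h import *
s=read_state();print(s['position'],s['contact_force'],R.from_quat(s['ee_rot']).apply(EL2),R.from_quat(s['ee_rot']).apply([0,1,0]))"
```

```text
rel. to (485,-275) along jig y, x; z
red n 395 L [-4.05 68.73 73.94 78.03 79.23] X [-32.23  -1.93  30.69] z [47.9  48.84 54.59]
  top n 395 L [-4.05 68.73 73.94 78.03 79.23]
   ((488.06982421875, -237.04473876953125), (85.93885803222656, 63.36343765258789), 87.94490814208984)
   L(X) [71.61 74.21 74.2  74.66 75.07 74.14]
board n 14288 L [-45.4  -39.6   63.47  65.33] X [-29.53   0.08  28.86] z [40.4  48.97 50.66]
rest n 5603 L [-56.35 -38.24] X [-17.55  -1.77  15.73] z 32.41311602131925
model board [ 486.4  -265.77   44.69] 9.301768494444076 0.7351562274837988
[ 485.73384307 -271.08207428   27.20428117] [-0.83284236  0.12254532  0.20289995] [ 0.06702447  0.9977487  -0.00229071] [-0.99773812  0.06701159 -0.00529918]
```

Emit:
servo_tool:
  rotation:
    - [0,0,0]
    - [0,0,0]
    - [0,0,0]
    - [0,0,0]
  slide:
    - [-0.002,0,-0.012]
    - [-0.0025,0,-0.024]
    - [-0.0025,0.01,-0.024]
    - [-0.0025,0.01,-0.024]
  grip: [-1,-1,-1,-1]

```text
clock: 19.95
position: [485.1, -268.7, 22.3]
ee_rot: [-0.652, 0.696, 0.203, 0.221]
contact_force: [0.7, -0.1, 0.4]
gripper_width: 58.7
grasp_force: 64.6
```

Emit:
servo_tool:
  rotation:
    - [0,0,0]
    - [0,0,0]
  slide:
    - [0.0005,0.006,0]
    - [0.0005,0.006,0]
  grip: [-1,-1]

```text
clock: 20.2
position: [485.1, -268.4, 22.3]
ee_rot: [-0.652, 0.696, 0.202, 0.22]
contact_force: [-0.8, -3.8, -1.3]
gripper_width: 58.8
grasp_force: 64.9
```

Emit:
servo_tool:
  rotation:
    - [0,0,0]
    - [0,0,0]
  slide:
    - [0.0003,0.005,0]
    - [0.0003,0.005,0]
  grip: [-1,-1]

```text
clock: 20.45
position: [485.1, -268.4, 22.4]
ee_rot: [-0.652, 0.697, 0.202, 0.22]
contact_force: [-2.5, -5.7, -0.8]
gripper_width: 59.4
grasp_force: 65.1
```

Emit:
servo_tool:
  rotation:
    - [0,0,0]
    - [0,0,0]
    - [0,0,0]
  slide:
    - [0,-0.003,0]
    - [0,-0.003,-0.006]
    - [0,-0.003,-0.006]
  grip: [-1,-1,-1]

```text
clock: 20.82
position: [485.4, -268.4, 21.4]
ee_rot: [-0.652, 0.696, 0.202, 0.22]
contact_force: [-1.2, -5.2, 0.3]
gripper_width: 58.6
grasp_force: 65.1
```

Emit:
servo_tool:
  rotation:
    - [0,0,0]
    - [0,0,0]
  slide:
    - [0,0,-0.004]
    - [0,0,-0.004]
  grip: [-1,-1]

```text
clock: 21.08
position: [485.6, -268.4, 20.6]
ee_rot: [-0.652, 0.696, 0.202, 0.22]
contact_force: [-1.8, -5.1, 0.7]
gripper_width: 58.6
grasp_force: 65.1
```

Emit:
servo_tool:
  rotation:
    - [0,0,0]
    - [0,0,0]
  slide:
    - [0,0,-0.004]
    - [0,0,-0.004]
  grip: [-1,-1]

```text
clock: 21.32
position: [485.7, -268.4, 19.9]
ee_rot: [-0.652, 0.697, 0.202, 0.22]
contact_force: [-0.2, -4.8, 0.6]
gripper_width: 58.9
grasp_force: 65.1
```

```bash
python3 m3.py 0 0 0 w11; python3 -c "
from h import *
s=read_state();print(s['position'],s['contact_force'],R.from_quat(s['ee_rot']).apply(EL2),R.from_quat(s['ee_rot']).apply([0,1,0]))"
```

```text
rel. to (485,-275) along jig y, x; z
red n 633 L [-6.38 66.82 68.48 69.7  70.26] X [-32.32  -1.35  30.46] z [42.5  44.67 54.13]
  top n 121 L [-7.37 -6.47 68.26 69.84 70.2 ]
   ((487.5509948730469, -242.8218536376953), (77.9531478881836, 63.00004577636719), 87.65875244140625)
   L(X) [68.3  68.46 68.52 68.56 68.48 68.49]
board n 11172 L [-42.83 -33.85  66.44  68.11] X [-29.67   1.26  28.82] z [38.17 42.77 43.92]
rest n 5498 L [-56.47 -41.7 ] X [-17.58  -1.81  15.64] z 32.303153509005035
model board [ 486.35 -263.07   37.37] 11.994304967836712 0.49098215935356393
[ 485.69882924 -268.40865369   19.88955012] [-0.9221831  -5.44173963 -0.15632923] [ 0.06751884  0.99771025 -0.00393113] [-0.99769875  0.06749254 -0.00647849]
```

Emit:
servo_tool:
  rotation:
    - [0,0,0]
    - [0,0,0]
  slide:
    - [-0.002,0,-0.004]
    - [-0.002,0,-0.004]
  grip: [-1,-1]

```text
clock: 21.62
position: [485.7, -268.4, 19.4]
ee_rot: [-0.652, 0.697, 0.201, 0.221]
contact_force: [-0.2, -5.1, 2.9]
gripper_width: 58.9
grasp_force: 65.1
```

Emit:
servo_tool:
  rotation:
    - [0,0,0]
    - [0,0,0]
  slide:
    - [0,0,-0.004]
    - [0,0,-0.004]
  grip: [-1,-1]

```text
clock: 21.88
position: [485.7, -268.4, 19.4]
ee_rot: [-0.652, 0.696, 0.202, 0.221]
contact_force: [-0.9, -4.7, 5.6]
gripper_width: 59.1
grasp_force: 65.4
```

Emit:
servo_tool:
  rotation:
    - [0,0,0]
    - [0,0,0]
    - [0,0,0]
    - [0,0,0]
    - [0,0,0]
    - [0,0,0]
  slide:
    - [0,0,0]
    - [0,0,0]
    - [0,0,0]
    - [0,0,0]
    - [0,0,0]
    - [0,0,0]
  grip: [1,1,1,1,1,1]

```text
clock: 22.62
position: [484.8, -267.2, 17.8]
ee_rot: [-0.652, 0.696, 0.203, 0.221]
contact_force: [0.3, -0.7, 0.5]
gripper_width: 85.5
grasp_force: 0.0
```

Emit:
servo_tool:
  rotation:
    - [0,0,0]
    - [0,0,0]
    - [0,0,0]
    - [0,0,0]
    - [0,0,0]
    - [0,0,0]
  slide:
    - [-0.003,-0.04,0.06]
    - [-0.01,-0.14,0.2]
    - [-0.02,-0.28,0.4]
    - [-0.03,-0.43,0.614]
    - [-0.03,-0.43,0.614]
    - [-0.03,-0.43,0.614]
  grip: [1,1,1,1,1,1]

```text
clock: 23.38
position: [478.5, -353.2, 140.9]
ee_rot: [-0.652, 0.697, 0.203, 0.221]
contact_force: [-0.8, 0.4, -0.8]
gripper_width: 84.9
grasp_force: 0.0
```

```bash
sed -i 's/W\[...,2\]>38)$/W[...,2]>39)/' m3.py; python3 m3.py 0 0 0 w12
```

```text
rel. to (485,-275) along jig y, x; z
red n 693 L [67.3  67.8  69.29 76.49 77.6 ] X [-31.85  -0.63  29.71] z [42.48 47.86 49.76]
  top n 473 L [67.48 67.94 70.06 76.9  77.89]
   ((488.90374755859375, -204.494873046875), (17.353971481323242, 62.082427978515625), 83.50588989257812)
   L(X) [69.02 69.3  69.76 69.35 69.28 69.03]
board n 2959 L [-42.34 -10.52  67.34  68.15] X [-29.69   1.06  29.1 ] z [39.11 42.7  43.85]
rest n 1105 L [-56.22 -42.04] X [-17.16  -0.82  15.93] z 32.52189582542768
model board [ 478.98 -347.35  157.61] -72.59404814235896 -0.8352126663621675
```

View pics/w12.png

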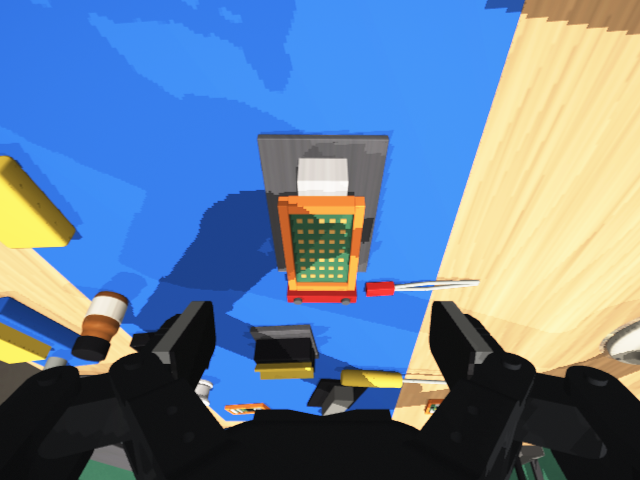

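The board lies solder side up on the rest at (322,245), its end butted to the red stop at (322,295), centred to about 0.3 mm, and the gripper is clear. Handing in.

```bash
python3 -c "
from bench import job_done;print(job_done())"
```

```text
the job is handed in; nothing more can be done
None
```

The board was stood in the middle of the rack slot and let go, regrasped from the solder side, and laid component side down on the jig rest, centred to about 0.3 mm with its end against the red stop. The gripper was clear and the job was handed in at about 23 s.

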